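Find the high spot of a spindle with a dial indicator

TASK

Gently lower the dial indicator onto the steel ring of the spindle lying in the V-blocks until the dial hand has made about half a turn. Then turn the spindle where it lies, stroking its rubber drive wheel with light finger pressure, until the ring's highest spot is under the plunger (the highest reading the dial gives). Leave the spindle seated, the indicator on the ring and the surrounding things where they are.

Things in the scene. Friction and masses are not known exactly. Their poses are not given: they have to be found in the camera images.
- test_stand: fixed test stand: grey base plate 130 x 236 x 12 mm (local x -55 to +75), two steel V-blocks 18 x 50 mm, 54 mm high, at local y = -90 and +90 mm; behind the ring a column of radius 7 mm at local (50, -50) mm, 172 mm high. Origin: on the table top under the middle of the spindle axis; its y runs along that axis, x away from the robot, z up; yaw varies. It carries the indicator
- v_axis (a point): point on the spindle's axis half-way between the V-blocks when the spindle is seated, 50 mm above the table; axes as the test stand's
- ring_axis (a point): point of the test stand on the seated spindle's axis directly under the plunger, at local y = -50 mm, 50 mm above the table; axes as the test stand's
- spindle: loose steel spindle, 0.6 kg, 216 mm long, lying in the V-blocks on 16 mm journals; stays as turned. Origin: middle of its axis; y along the axis. At local y = -50 mm it carries the plain steel ring (40 mm diameter, 18 mm wide), fixed to it 3 mm off-centre in an unknown direction: the ring's top is 17 to 23 mm above the axis as the spindle turns; at +58 mm the drive wheel
- drive_wheel (a point): centre of the true-running black rubber wheel on the spindle (36 mm diameter, 26 mm wide); its top is 18 mm above this point. Firm rubber, friction about 1: closed fingertips pressed on its top with 3 to 8 N and moved level across the axis roll the spindle with little slip, 0.05 rad per mm; contact stays on top of the wheel, so a stroke is as long as the fingertips' flat, then lift and repeat
- indicator_block (a point): centre of the top face of the black push block on the dial indicator (30 mm along the stand's x, 16 mm along y, 22 mm high; below it the dial, a disc of 58 mm diameter facing the robot). The indicator slides straight up and down on the column against about 6 N of friction and stays where left; press the block down or pinch it. The free plunger tip is 127 mm below this point
- carriage (a joint): how far the indicator has been slid down its column, m: 0 fully raised (free plunger tip 95 mm over the table), 0.050 lowest
- plunger_tip (a point): lowest point of the steel plunger (ball tip of 8 mm diameter), straight above the ring; it stands on the ring once the indicator is lowered far enough. The spring pushes with about 1 to 2 N
- dial_hand (a joint): dial hand, rad: 0 (pointing up) with the plunger free, growing clockwise as seen from the robot as the plunger is pushed in, 3.14 (half a turn) at 10 mm, 6.28 (a full turn) at 20 mm, where the plunger bottoms; 0.314 rad per mm
- tape_electrical: roll of black tape, 62 mm diameter, 19 mm high, behind the stand; bystander
- driver_small: small black screwdriver, 133 mm long, in front of the stand; bystander
- flux_bottle: small bottle with a needle, 29 mm diameter, 95 mm high, to the right of the stand; bystander
- circuit_board: small green circuit board, 50 x 72 x 13 mm, to the left of the stand; bystander
Mind the look-alikes: they are no part of the job. There is more than one size of the spindle; the job needs the larger.

How it is judged (in metres and radians):
On the way, in this order (a step that is already met when the one before it is completed fails the run):
1. the plunger stands on the ring and the dial hand has made between 0.3 and 0.64 of a turn (1.9 to 4.0 rad) (value of joint dial_hand between 1.9 and 4 rad and z of plunger_tip in the frame of ring_axis between 0.016 and 0.0238 m), for 0.2 s.
2. the ring's high spot is under the plunger, spindle seated (z of plunger_tip in the frame of ring_axis above 0.0224 m and value of joint dial_hand above 0.6 rad and distance between spindle and v_axis below 0.004 m), for 0.2 s.
At the end, for the whole second after the job is handed in: Plunger on the ring with the dial hand past 0.6 rad; its tip at least 22.4 mm above the spindle axis (high spot: 23 mm, so within about 0.6 rad of it); spindle at rest and seated in both V-blocks (middle within 4 mm, axis within 0.03 rad) (all of step 2 and angle between the y axis of spindle and the y axis of test_stand, either way round below 0.03 rad and angular speed of spindle below 0.1 rad/s and linear speed of spindle below 0.02 m/s); the robot touches nothing.
It fails at once if the plunger is bottomed (dial hand beyond 6.1 rad) (value of joint dial_hand above 6.1 rad).
It fails at once if the fingers press on the spindle with more than 24 N (contact force between the fingers and spindle above 24 N).
It fails at once if the stand or its indicator is pushed with more than 25 N (contact force between the fingers and test_stand above 25 N).
It fails at once if the spindle is lifted or knocked out of the V-blocks (middle more than 8 mm off) (distance between spindle and v_axis above 0.008 m).
It fails at once if a bystander is shifted by more than 25 mm (distance of any of tape_electrical, driver_small, flux_bottle, circuit_board from where it was at the start of the episode above 0.025 m).
It also fails if it takes over 70 s, if anything falls off the work surface, if the arm or the gripper's body presses on something with over 40 N, if the wrist force passes 120 N, or if a joint passes its speed limit or range.

ROBOT

A 7-joint arm with a two-finger parallel gripper is mounted at the origin on a cart in front of the work surface, level with it; the furniture and walls round the work are solid. World frame = base frame: x ahead of the robot, y to its left, z up, the work surface at z = 0. Lengths are in mm, angles in rad, forces in N, time in s.
With the tool pointing down it reaches from about 375 to 925 mm from the base axis. Payload 3.1 kg.
Tool frame: the origin (TCP) lies midway between the tips of the shut fingers; the grasp point (between the pads) lies 19 mm behind it; z points along the fingers, y is the line along which they close (so a half turn about z gives the same grasp; the last joint's range is limited). The gripper opens to 85 mm and grips with 20 to 120 N. Pads are 22 mm wide; open, the fingers measure 114 mm over their backs; the gripper's body (76 mm by 85 mm) begins 54 mm behind the grasp point. The pads swing forward as they close: fully open they stand 13 mm farther back than shut.
Start: joints at [1.221, 0.383, 0.044, 1.598, -0.018, 1.161, -0.05], TCP at [161.966, -629.5, 231.269] pointing down, gripper open.
Joint ranges: [-2.61, 2.61], [-0.41, 2.15], [-1.48, 1.57], [0, 2.5], [-1.57, 4.71], [0.05, 1.97], [-2.85, 2.85]. Speed limits (rad/s): [2.79, 2.79, 3.14, 3.14, 3.14, 3.14, 3.14].

INTERFACE

Orientations are given as [roll, pitch, yaw] about the fixed x, y, z axes, in that order (R = Rz(yaw) Ry(pitch) Rx(roll)).
In Python, from cell import get_state, grab_frame, close_job, outline_of gives the robot as it stands.
- The arm moves only by the tool drive_tool, never from a script. Its argument "steps" is a list of rows, each a list of 4 numbers: the shift along the tool's x, y, z in cm, then the turn about the tool's z in degrees. In form: [[x, y, z, yaw], ...]. A call has 1 to 12 rows; each row shifts and turns the commanded pose from where the row before left it, along the tool's axes as they then stand; what a row does not reach is not made up. A row lasts 1/12 s, in which the tool goes at most 41.7 mm and 7.16 degrees, less where a joint would pass 70% of its speed; a pose out of reach is approached as far as the arm can. A call with a gripper value outside its range is refused whole. "gripper" is the closure, from -1 (fully open) to 1 (shut), set as the call begins (left out, the last holds). The fingers move at their own pace and stop on an object; "newtons" is the grip in N (left out, the last holds). Time passes only in rows, so rows that do not move let the fingers close. It gives the time, the measured TCP pose, the force, the opening and the grip force at its end, in the units of the state.
- get_state(): the state, without advancing time (a new reading comes with each control period).
- grab_frame(name): name is "scene" or "top" or "wrist"; returns a dict with "img" (420x560x3 uint8, red, green, blue), "mtx" (3x3 intrinsics, pixels), "rvec" (rotation vector, rad) and "tvec" (3), from world to camera coordinates, as OpenCV has them. Camera axes: x right, y down, z forward; pixel columns grow to the right and rows downward; lengths in mm; the calibration is good to about 2 mm. A picture is of the moment at which its call begins. There is no depth.
- close_job(): hands the job in; it is judged then, once.
Trained networks look in a picture, given as the dict that the camera call returned (one of the last four; its "shot" number tells which), for a name from the list of things; names that differ only in an ending like _2 or _b are one class to them, and where a whole thing is asked for, a point or a joint stands for the part that bears it (a point fixed in the world has none). Each returns a list of dicts, best first, with "confidence" (0 to 1); they miss things now and then, are a little off and sometimes report something else, mostly with a low value. They report only what shows in the picture. A call takes as long as a camera call. They do not tell look-alikes from the thing itself.
- outline_of(picture, name): "pixels" (420x560 bool, what is visible of it) and "xy" ([column, row] in pixels, amid what is visible of it).
The state is a dict: "time": time; "joint_pos": joint angles; "qd": joint speeds; "tau": joint torques, N m; "eef_pos": TCP position; "tool_rot": TCP orientation; "contact_force": force on the tool from outside, world axes, zero at the start; "ft_torque": the same for the moment, N m; "grip_width": opening from 0.0 (shut) to 1.0 (fully open); "gripper_force": force on a finger pad.
Only numpy, scipy, OpenCV 4.12 (cv2) and the standard library are available. Lean on these libraries where they do the work, as an engineer would, in place of code of your own. Each camera call takes 0.05 s, during which the arm holds its last target. There are 200 camera calls.

## Working session

There is one attempt and no reset: what is moved stays moved. The work goes in short steps, Python scripts to look and compute and a tool call to move; the robot and the scene stay as the last step left them, time stands still between calls to the robot, and variables do not carry over. Pictures are saved under pics/ and viewed, at most 10 in all, crops included, and the job is handed in when it is done.

Besides the shell and the picture viewer there is one more tool, called after "Request:" by a JSON object that holds its "fn" and its "kwargs". drive_tool: Moves the arm, as the interface text tells. Its arguments: {"type":"object","properties":{"steps":{"type":"array"},"gripper":{"type":"number"},"newtons":{"type":"number"}},"required":["steps"]}

```bash
mkdir -p pics
cat > h.py <<'E'
import numpy as np, cv2
from cell import *
def proj(f,P):
    return cv2.projectPoints(np.float64(P).reshape(-1,1,3),np.float64(f["rvec"]),np.float64(f["tvec"]),np.float64(f["mtx"]),None)[0].reshape(-1,2)
def ray(f,uv):
    R=cv2.Rodrigues(np.float64(f["rvec"]))[0];t=np.float64(f["tvec"]).ravel()
    d=R.T@np.linalg.inv(f["mtx"])@np.array([uv[0],uv[1],1.]);return -R.T@t,d
def atz(f,uv,z):
    c,d=ray(f,uv);return c+d*(z-c[2])/d[2]
def save(f,n,crop=None,s=1):
    im=f["img"][:,:,::-1]
    if crop: im=im[crop[1]:crop[3],crop[0]:crop[2]]
    cv2.imwrite("pics/"+n,cv2.resize(im,None,fx=s,fy=s,interpolation=cv2.INTER_CUBIC))
E
cat > a.py <<'E'
from h import *
s=get_state();print({k:np.round(v,3) for k,v in s.items()})
fs={n:grab_frame(n) for n in("scene","top")}
for n,f in fs.items():
    save(f,n+"0.png")
    c,_=ray(f,(280,210));print(n,c.round(),)
    for o in("test_stand","spindle","drive_wheel","indicator_block","plunger_tip","driver_small","flux_bottle","circuit_board","tape_electrical"):
        for r in outline_of(f,o)[:3]:print(n,o,round(r["confidence"],2),np.round(r["xy"]),r["pixels"].sum(),atz(f,r["xy"],50).round())
E
python3 a.py
```

```text
{'time': np.float64(0.0), 'joint_pos': array([ 1.221,  0.384,  0.044,  1.6  , -0.018,  1.161, -0.05 ]), 'qd': array([ 0.001,  0.   ,  0.001,  0.   , -0.   , -0.   , -0.001]), 'tau': array([ 0.0000e+00, -4.3346e+01,  1.0250e+00, -2.4951e+01,  1.1000e-02,
        1.1000e-02,  0.0000e+00]), 'eef_pos': array([ 161.73 , -628.591,  229.874]), 'tool_rot': array([-3.139,  0.   ,  0.252]), 'contact_force': array([0.254, 0.346, 0.225]), 'ft_torque': array([ 0.033,  0.035, -0.041]), 'gripper_force': np.float64(0.0), 'grip_width': np.float64(1.004)}
scene [ -2. 436. 731.]
scene test_stand 0.79 [267. 272.] 4173 [517. 115.  50.]
scene spindle 0.82 [398. 239.] 354 [ 420. -190.   50.]
scene drive_wheel 0.83 [398. 245.] 398 [ 408. -175.   50.]
scene drive_wheel 0.75 [258. 256.] 923 [569. 105.  50.]
scene indicator_block 0.71 [283. 211.] 782 [662. -33.  50.]
scene indicator_block 0.34 [335. 251.] 310 [478. -45.  50.]
scene plunger_tip 0.72 [261. 258.] 915 [560. 101.  50.]
scene driver_small 0.56 [270. 323.] 237 [406. 183.  50.]
scene flux_bottle 0.7 [336. 249.] 329 [479. -51.  50.]
scene circuit_board 0.71 [176. 288.] 524 [594. 294.  50.]
scene tape_electrical 0.68 [225. 243.] 407 [650. 143.  50.]
scene tape_electrical 0.55 [268. 268.] 4525 [525. 107.  50.]
scene tape_electrical 0.45 [282. 211.] 703 [664. -32.  50.]
top [ 400.   23. 1383.]
top test_stand 0.65 [268. 230.] 3044 [553.  94.  50.]
top spindle 0.76 [257. 229.] 459 [557. 128.  50.]
top spindle 0.74 [284. 226.] 329 [565.  49.  50.]
top drive_wheel 0.87 [379. 269.] 302 [ 433. -221.   50.]
top drive_wheel 0.86 [254. 224.] 470 [571. 137.  50.]
top indicator_block 0.88 [282. 223.] 425 [572.  55.  50.]
top indicator_block 0.53 [268. 226.] 2863 [563.  95.  50.]
top driver_small 0.48 [244. 277.] 89 [418. 165.  50.]
top circuit_board 0.65 [208. 209.] 354 [619. 272.  50.]
top tape_electrical 0.81 [263. 187.] 284 [681. 106.  50.]
```

```bash
python3 -c "
import cv2
a=cv2.imread('pics/scene0.png')[170:350,140:430];b=cv2.imread('pics/top0.png')[160:310,180:410]
a=cv2.resize(a,(480,298),interpolation=2);b=cv2.resize(b,(457,298),interpolation=2)
cv2.imwrite('pics/v1.png',cv2.resize(cv2.vconcat([cv2.resize(a,(480,298)),cv2.resize(b,(480,298))]),(640,596)))"
```

```text
(no output)
```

View pics/v1.png

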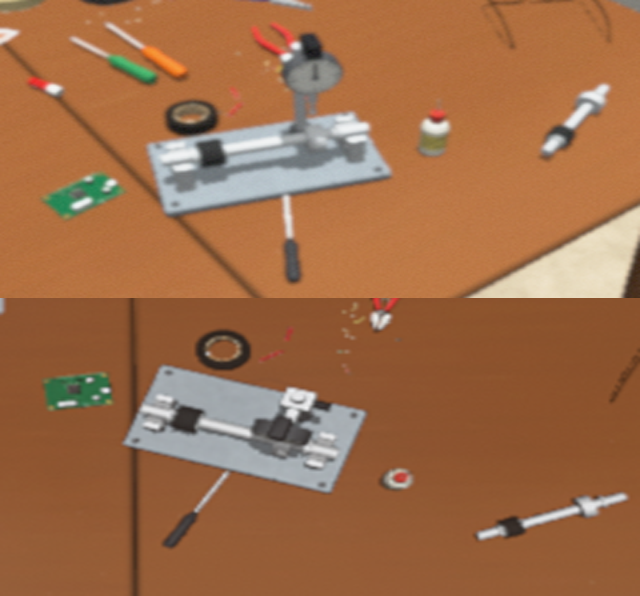

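The stand lies ahead and to the left, with the wheel at its left end and the indicator on the right. The smaller look-alike spindle lies to the far right. I'll fit the stand pose from its plate corners.

```bash
cat > b.py <<'E'
from h import *
from scipy.optimize import least_squares
fs={n:grab_frame(n) for n in("scene","top")}
L=np.array([[75,118,12],[75,-118,12],[-55,-118,12],[-55,118,12]],float)
C={"top":np.float32([[238.6,194.7],[311.2,216.9],[298.6,257.1],[225.6,233]]),"scene":np.float32([[207,258.2],[300.9,237.6],[316.7,277.5],[215.7,299.3]])}
for n in C:
    g=cv2.cvtColor(fs[n]["img"],cv2.COLOR_RGB2GRAY)
    c=cv2.cornerSubPix(g,C[n].reshape(-1,1,2).copy(),(4,4),(-1,-1),(3,50,.01)).reshape(-1,2)
    print(n,(c-C[n]).round(1).tolist());C[n]=c
def W(p,l):
    c,s=np.cos(p[2]),np.sin(p[2]);l=np.atleast_2d(l)
    return np.c_[p[0]+c*l[:,0]-s*l[:,1],p[1]+s*l[:,0]+c*l[:,1],l[:,2]]
for ns in(("top",),("scene",),("top","scene")):
    r=least_squares(lambda p:np.concatenate([(proj(fs[n],W(p,L))-C[n]).ravel() for n in ns]),[570,95,-.28],loss="soft_l1",x_scale=[1,1,.01])
    print(ns,r.x.round(3),np.abs(r.fun).max().round(2))
p=r.x
np.save("p.npy",p)
K={"wheel":[0,58,50],"block":[0,-50,222],"ringtop":[0,-50,70],"col":[50,-50,172]}
for k,l in K.items():print(k,W(p,l).round(1),{n:proj(fs[n],W(p,l)).round(1).tolist() for n in fs})
for n in fs:
  for o in("drive_wheel","indicator_block"):
    for q in outline_of(fs[n],o)[:2]:print(n,o,round(q["confidence"],2),np.round(q["xy"],1))
E
python3 b.py
```

```text
top [[-0.20000000298023224, -1.2000000476837158], [-0.5, 0.20000000298023224], [-1.399999976158142, 0.0], [-1.2999999523162842, 0.10000000149011612]]
scene [[-0.30000001192092896, -2.200000047683716], [-1.2999999523162842, 0.10000000149011612], [-0.8999999761581421, -2.299999952316284], [-0.4000000059604645, -1.0]]
('top',) [ 5.62694e+02  1.02014e+02 -3.47000e-01] 1.09
('scene',) [ 5.62109e+02  1.01448e+02 -3.49000e-01] 1.75
('top', 'scene') [ 5.62399e+02  1.01660e+02 -3.48000e-01] 1.61
wheel [[582.2 156.2  50. ]] {'scene': [[235.0, 262.4]], 'top': [[246.9, 220.5]]}
block [[545.3  54.7 222. ]] {'scene': [[280.5, 192.4]], 'top': [[280.1, 224.9]]}
ringtop [[545.3  54.7  70. ]] {'scene': [[281.6, 246.3]], 'top': [[281.7, 231.4]]}
col [[592.3  37.6 172. ]] {'scene': [[274.7, 197.3]], 'top': [[286.7, 209.4]]}
scene drive_wheel 0.76 [397.7 243. ]
scene drive_wheel 0.45 [268.9 270.4]
scene indicator_block 0.54 [269.1 267.1]
top drive_wheel 0.85 [378.5 269.8]
top drive_wheel 0.83 [258.6 224.9]
top indicator_block 0.74 [284.1 225.2]
top indicator_block 0.71 [267.2 226.2]
```

Request:
{"fn": "drive_tool", "kwargs": {"steps": [[0,0,-1,6.9],[0,0,-1,6.9],[0,0,-1,6.9],[0,0,-1,6.9],[0,0,-1,6.9],[0.58,-3.6,0,0],[0.58,-3.6,0,0],[0.58,-3.6,0,0],[0.58,-3.6,0,0],[0.58,-3.6,0,0],[0.58,-3.6,0,0],[0.58,-3.6,0,0]], "gripper": 1, "newtons": 20}}

```text
time: 2.3
eef_pos: [287.2, -405.1, 281.5]
tool_rot: [3.141, -0.001, -0.351]
contact_force: [0.8, -0.8, 0.8]
grip_width: -0.0
gripper_force: 0.0
```

Request:
{"fn": "drive_tool", "kwargs": {"steps": [[0.58,-3.6,0,0],[0.58,-3.6,0,0],[0.58,-3.6,0,0],[0.58,-3.6,0,0],[0.58,-3.6,0,0],[0.58,-3.6,0,0],[0.58,-3.6,0,0],[0.58,-3.6,0,0],[0.58,-3.6,0,0],[0.58,-3.6,0,0],[0.58,-2.6,0,0],[0,0,0,0]]}}

```text
time: 3.3
eef_pos: [481.8, -58.6, 282.1]
tool_rot: [-3.137, -0.002, -0.339]
contact_force: [0.4, 0.2, -0.7]
grip_width: 0.001
gripper_force: 0.0
```

Request:
{"fn": "drive_tool", "kwargs": {"steps": [[0.5,-3.0,0,0],[0.5,-3.0,0,0],[0.5,-3.0,0,0],[0.5,-2.5,0,0],[0.1,-1.3,0,0],[0,0,0,0]]}}

```text
time: 3.8
eef_pos: [543.3, 51.0, 281.5]
tool_rot: [-3.139, 0.0, -0.344]
contact_force: [-0.4, 0.7, -0.2]
grip_width: 0.003
gripper_force: 0.0
```

```bash
cat > c.py <<'E'
from h import *
f=grab_frame("wrist");save(f,"w1.png")
p=np.load("p.npy");c,s=np.cos(p[2]),np.sin(p[2])
w=lambda x,y,z:[p[0]+c*x-s*y,p[1]+s*x+c*y,z]
print(get_state()["eef_pos"].round(1),ray(f,(280,210))[0].round())
for a in([-15,-58,222],[15,-58,222],[15,-42,222],[-15,-42,222],[0,58,68],[0,40,68]):print(a,proj(f,w(*a)).round())
print("tcp",proj(f,get_state()["eef_pos"]).round())
E
python3 c.py
```

```text
[542.7  48.3 281.3] [605.  29. 424.]
[-15, -58, 222] [[284. 245.]]
[15, -58, 222] [[284. 206.]]
[15, -42, 222] [[262. 205.]]
[-15, -42, 222] [[262. 245.]]
[0, 58, 68] [[188. 187.]]
[0, 40, 68] [[203. 187.]]
tcp [[284. 260.]]
```

View pics/w1.png

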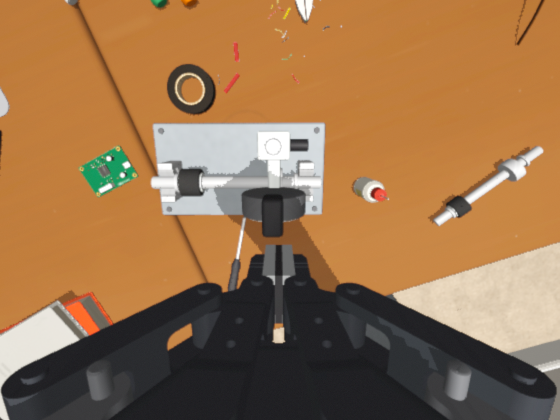

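The wrist view shows the black block top at about cols 262-283, rows 195-236. That is some 9 px higher than predicted, so I'll refit with the wrist corners included.

```bash
cat > d.py <<'E'
from h import *
from scipy.optimize import least_squares
fs={n:grab_frame(n) for n in("scene","top","wrist")}
print(fs["wrist"]["mtx"].round(1).tolist())
L=np.array([[75,118,12],[75,-118,12],[-55,-118,12],[-55,118,12]],float)
C={"top":np.float32([[238.6,194.7],[311.2,216.9],[298.6,257.1],[225.6,233]]),"scene":np.float32([[207,258.2],[300.9,237.6],[316.7,277.5],[215.7,299.3]]),"wrist":np.float32([[153,124],[325,124],[325,214],[163,215]])}
def W(p,l):
    c,s=np.cos(p[2]),np.sin(p[2]);l=np.atleast_2d(l)
    return np.c_[p[0]+c*l[:,0]-s*l[:,1],p[1]+s*l[:,0]+c*l[:,1],l[:,2]]
g=cv2.cvtColor(fs["wrist"]["img"],cv2.COLOR_RGB2GRAY)
C["wrist"]=cv2.cornerSubPix(g,C["wrist"].reshape(-1,1,2).copy(),(4,4),(-1,-1),(3,50,.01)).reshape(-1,2);print(C["wrist"])
p0=np.load("p.npy")
for n in C:
    r=least_squares(lambda p:(proj(fs[n],W(p,L))-C[n]).ravel(),p0,loss="soft_l1",x_scale=[1,1,.01])
    print(n,r.x.round(3),(proj(fs[n],W(p0,L))-C[n]).round(1).tolist())
    print(r.fun.round(1))
# dial/indicator in each
f=fs["wrist"]
im=f["img"].astype(int);dark=(im.sum(2)<150)[150:225]
for nm in ("drive_wheel","indicator_block","test_stand"):
    for q in outline_of(f,nm)[:3]:
        m=q["pixels"];ys,xs=np.where(m);print(nm,round(q["confidence"],2),np.round(q["xy"],1),xs.min(),xs.max(),ys.min(),ys.max())
# block top by each view
f=fs["top"];save(f,"t2.png",(210,180,330,270),6)
E
python3 d.py
```

```text
[[291.3, 0.0, 278.3], [0.0, 291.3, 211.3], [0.0, 0.0, 1.0]]
[[153.      124.     ]
 [325.      124.     ]
 [325.      214.     ]
 [166.27313 215.55675]]
top [ 5.62485e+02  9.94350e+01 -3.39000e-01] [[-0.9, -2.0], [0.6, 0.2], [-0.5, 1.2], [-2.3, 0.1]]
[-0.5 -1.8  1.2 -0.3  0.5  0.9 -1.5  0.5]
scene [ 5.57519e+02  1.02235e+02 -3.49000e-01] [[-1.1, -1.9], [-0.9, -0.6], [0.8, -2.5], [-1.7, -1.1]]
[-0.4 -0.6  0.1  0.6  1.9 -1.1 -0.9  0.5]
wrist [ 5.62941e+02  9.09650e+01 -3.40000e-01] [[-6.4, 2.5], [-4.3, 1.9], [-7.4, 3.9], [-9.1, 2.9]]
[ 0.1  0.1  2.6 -2.1 -0.2  0.5 -2.2  0.9]
drive_wheel 0.67 [207.  179.4] 145 316 169 198
drive_wheel 0.62 [486.2 183.6] 429 537 145 224
drive_wheel 0.2 [271.3 196.1] 234 301 132 238
indicator_block 0.64 [271.6 196.2] 234 301 132 238
test_stand 0.79 [242.7 161.9] 147 319 123 238
```

```bash
sed -i 's/\[\[153,124\],\[325,124\],\[325,214\],\[163,215\]\]/[[147,125],[319,125],[319,215],[157,216]]/; s/(4,4)/(6,6)/' d.py
cat >> d.py <<'E'
print(get_state()["eef_pos"])
f=fs["wrist"];save(f,"w2.png",(140,115,330,245),4)
for a in([-15,-58,222],[15,-58,222],[15,-42,222],[-15,-42,222],[0,58,68]):print(a,proj(f,W(p0,a)).round(1)-[140,115])
E
python3 d.py
```

```text
[[291.3, 0.0, 278.3], [0.0, 291.3, 211.3], [0.0, 0.0, 1.0]]
[[148.50414 126.33709]
 [318.38968 124.16952]
 [315.89062 213.23602]
 [159.63469 215.1551 ]]
top [ 5.62485e+02  9.94350e+01 -3.39000e-01] [[-0.9, -2.0], [0.6, 0.2], [-0.5, 1.2], [-2.3, 0.1]]
[-0.5 -1.8  1.2 -0.3  0.5  0.9 -1.5  0.5]
scene [ 5.57519e+02  1.02235e+02 -3.49000e-01] [[-1.1, -1.9], [-0.9, -0.6], [0.8, -2.5], [-1.7, -1.1]]
[-0.4 -0.6  0.1  0.6  1.9 -1.1 -0.9  0.5]
wrist [ 5.65099e+02  1.01459e+02 -3.38000e-01] [[-1.1, 0.3], [2.9, 1.9], [2.3, 4.8], [-1.6, 3.4]]
[-2.3 -0.7  1.9 -1.1  2.3  2.3 -1.9  2.5]
drive_wheel 0.61 [209.1 182.5] 148 315 170 197
drive_wheel 0.56 [485.4 184.6] 430 536 146 224
test_stand 0.96 [244.5 162.6] 149 320 123 238
[542.56228047  46.70330114 281.34357183]
[-15, -58, 222] [[136.6 131.2]]
[15, -58, 222] [[136.3  91.9]]
[15, -42, 222] [[113.9  92. ]]
[-15, -42, 222] [[114.9 131.3]]
[0, 58, 68] [[43.5 73.6]]
```

View pics/w2.png

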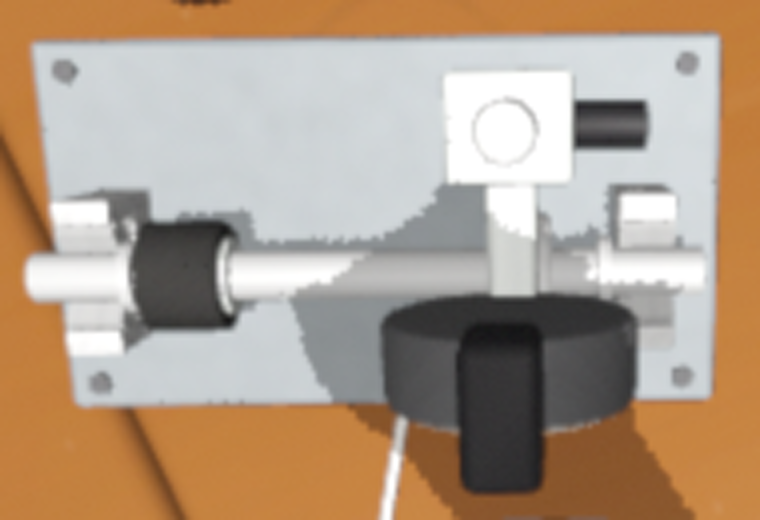

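Block top centre in the crop is (125,103) against a predicted (125,112). That means the stand sits about 5 mm farther along local x, which I allow for. Now over the block and down slowly.

Request:
{"fn": "drive_tool", "kwargs": {"steps": [[0.15,-0.28,0.6,0],[0.15,-0.28,0.8,0],[0.16,-0.29,0.8,0],[0,0,0.8,0],[0,0,0.8,0],[0,0,0.6,0],[0,0,0.4,0],[0,0,0.2,0],[0,0,0.2,0],[0,0,0.2,0],[0,0,0.2,0],[0,0,0.2,0]]}}

```text
time: 5.45
eef_pos: [550.2, 53.3, 223.5]
tool_rot: [-3.141, -0.001, -0.35]
contact_force: [0.1, 0.7, -0.1]
grip_width: 0.0
gripper_force: 0.0
```

Request:
{"fn": "drive_tool", "kwargs": {"steps": [[0,0,0.25,0],[0,0,0.25,0],[0,0,0.25,0],[0,0,0.25,0],[0,0,0.25,0],[0,0,0.25,0],[0,0,0.25,0],[0,0,0.25,0],[0,0,0,0]]}}

```text
time: 6.2
eef_pos: [550.0, 53.3, 202.7]
tool_rot: [-3.141, -0.0, -0.35]
contact_force: [-0.1, -0.1, 1.9]
grip_width: 0.002
gripper_force: 0.6
```

Request:
{"fn": "drive_tool", "kwargs": {"steps": [[0,0,0.2,0],[0,0,0.2,0],[0,0,0.2,0],[0,0,0.2,0],[0,0,0.2,0],[0,0,0.2,0]]}}

```text
time: 6.7
eef_pos: [550.1, 53.4, 191.5]
tool_rot: [-3.141, -0.0, -0.35]
contact_force: [-1.9, 0.5, 6.4]
grip_width: 0.003
gripper_force: 2.9
```

```bash
python3 -c "
from h import *
print(get_state()['contact_force'],get_state()['eef_pos'])
f=grab_frame('scene');a=f['img'][185:275,230:320];w=grab_frame('wrist')['img'][110:290,160:400]
import cv2
o=cv2.hconcat([cv2.resize(a,(400,400),interpolation=2),cv2.resize(w,(400,400),interpolation=2)]);cv2.imwrite('pics/v3.png',o[:,:,::-1])"
```

```text
[-1.87302844  0.49867838  6.3851916 ] [550.0832139   53.37428023 191.47931609]
```

View pics/v3.png

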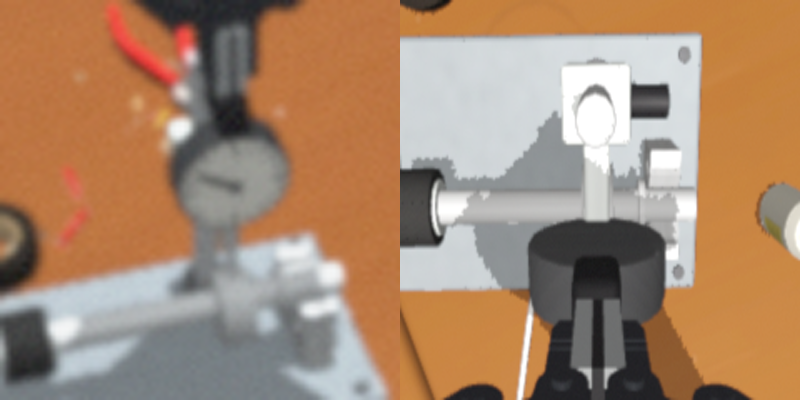

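The dial hand seems to point left in the scene view. I'll rectify the dial face to read it properly.

```bash
cat > dial.py <<'E'
from h import *
P=np.array([566.6,100.2,-.345])
def W(l,p=P):
    c,s=np.cos(p[2]),np.sin(p[2]);l=np.atleast_2d(np.float64(l))
    return np.c_[p[0]+c*l[:,0]-s*l[:,1],p[1]+s*l[:,0]+c*l[:,1],l[:,2]]
def rect(f,zc,xf=-14,R=36,S=280,img=None):
    # columns grow right as seen from robot = local -y; rows down
    L=[[xf,-50+R,zc+R],[xf,-50-R,zc+R],[xf,-50-R,zc-R],[xf,-50+R,zc-R]]
    H=cv2.getPerspectiveTransform(proj(f,W(L)).astype(np.float32),np.float32([[0,0],[S,0],[S,S],[0,S]]))
    return cv2.warpPerspective(f["img"] if img is None else img,H,(S,S),flags=cv2.INTER_CUBIC)
E
python3 - <<'E'
from dial import *
f=grab_frame("scene")
i0=cv2.imread("pics/scene0.png")[:,:,::-1]
a=rect(f,171,img=i0);b=rect(f,171-30.5)
cv2.imwrite("pics/v4.png",cv2.resize(cv2.hconcat([a,b]),(800,400))[:,:,::-1])
E
```

```text
(no output)
```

View pics/v4.png

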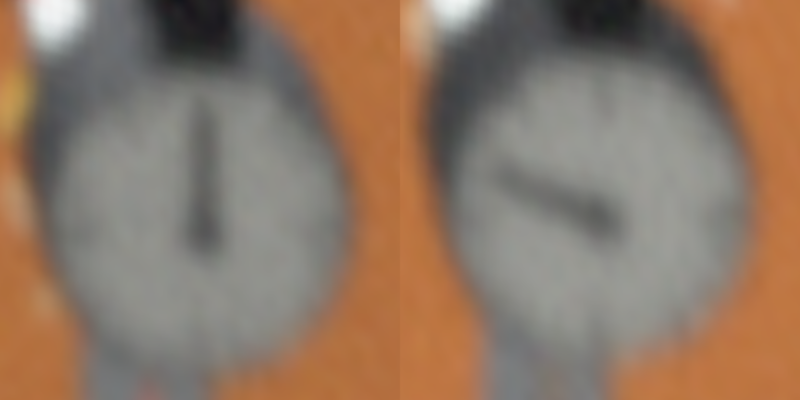

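Request:
{"fn": "drive_tool", "kwargs": {"steps": [[0,0,0.1,0],[0,0,0,0],[0,0,0,0]]}}

```text
time: 7.1
eef_pos: [550.1, 53.3, 190.4]
tool_rot: [-3.141, -0.0, -0.35]
contact_force: [0.4, 0.3, 4.0]
grip_width: 0.0
gripper_force: 2.0
```

```bash
cat >> dial.py <<'E'
def hand(f,zc,c=(203,221),S=400):
    # darkest direction from the centre, clockwise from up, rad
    g=cv2.cvtColor(rect(f,zc,S=S),cv2.COLOR_RGB2GRAY).astype(np.float32)
    th=np.arange(0,2*np.pi,np.pi/180);r=np.arange(30,100,2)
    X=c[0]+np.outer(np.sin(th),r);Y=c[1]-np.outer(np.cos(th),r)
    v=cv2.remap(g,X.astype(np.float32),Y.astype(np.float32),1).mean(1)
    v=cv2.GaussianBlur(np.r_[v,v,v].reshape(1,-1).astype(np.float32),(0,0),4).ravel()[360:720]
    i=v.argmin();w=np.clip(np.median(v)-15-np.roll(v,180-i),0,None);w[:150]=0;w[211:]=0
    return (i+(w*np.arange(-180,180)).sum()/max(w.sum(),1e-6))*np.pi/180%(2*np.pi),np.median(v)-v.min()
E
python3 - <<'E'
from dial import *
s=get_state();z=s["eef_pos"][2];print(s["eef_pos"],s["contact_force"])
f=grab_frame("scene");print(hand(f,z-51),hand(f,z-50),hand(f,z-52))
f["img"]=cv2.imread("pics/scene0.png")[:,:,::-1];print(hand(f,171))
E
```

```text
[550.05943019  53.34826726 190.37882737] [0.42009077 0.25389492 3.96308573]
(np.float64(4.953753158012658), np.float32(39.031113)) (np.float64(4.86507169712467), np.float32(38.6967)) (np.float64(5.0437931117113335), np.float32(38.58123))
(np.float64(0.00812424825096883), np.float32(37.402077))
```

Request:
{"fn": "drive_tool", "kwargs": {"steps": [[0,0,0.1,0],[0,0,0.1,0],[0,0,0,0],[0,0,0,0]]}}

```text
time: 7.48
eef_pos: [550.1, 53.4, 188.5]
tool_rot: [-3.141, -0.001, -0.35]
contact_force: [-0.6, -1.1, 4.4]
grip_width: 0.0
gripper_force: 2.3
```

```bash
cat > r.py <<'E'
from dial import *
s=get_state();z=s["eef_pos"][2];print(s["eef_pos"].round(1),s["contact_force"].round(1))
f=grab_frame("scene");print([np.round(2*np.pi-hand(f,z-k)[0],3) for k in(50.,51,52)])
E
python3 r.py
```

```text
[550.1  53.4 188.5] [-0.6 -1.1  4.4]
[np.float64(2.012), np.float64(1.931), np.float64(1.852)]
```

The rate is 0.314 rad/mm, so the hand actually turns anticlockwise in this view. The true reading is about 1.93 rad, and the ring is near its low. I'll go 2 mm further.

Request:
{"fn": "drive_tool", "kwargs": {"steps": [[0,0,0.1,0],[0,0,0.1,0],[0,0,0,0],[0,0,0,0],[0,0,0,0]]}}

```text
time: 7.95
eef_pos: [550.1, 53.4, 186.5]
tool_rot: [-3.141, -0.0, -0.35]
contact_force: [0.9, -0.8, 4.2]
grip_width: 0.002
gripper_force: 2.5
```

```bash
python3 r.py
python3 - <<'E'
from dial import *
e=get_state()["eef_pos"];w=W([0,58,68])[0];d=w-e;y=-.350
print(w.round(1),d.round(1),"tool",np.round([d[0]*np.cos(y)+d[1]*np.sin(y),d[0]*np.sin(y)-d[1]*np.cos(y),-d[2]],1))
E
```

```text
[550.1  53.4 186.5] [ 0.9 -0.8  4.2]
[np.float64(2.602), np.float64(2.558), np.float64(2.514)]
[586.2 154.8  68. ] [  36.2  101.5 -118.4] tool [  -0.8 -107.7  118.4]
```

Request:
{"fn": "drive_tool", "kwargs": {"steps": [[0,0,-0.8,0],[0,0,-1.2,0],[0,-1.5,-0.5,0],[0,-2.0,0,0],[0,-2.0,0,0],[0,-2.0,0.5,0],[-0.1,-2.0,1.5,0],[0,-1.3,2.5,0],[0,0,3.0,0],[0,0,2.5,0],[0,0,1.6,0],[0,0,0.8,0]]}}

```text
time: 9.0
eef_pos: [583.5, 154.4, 84.3]
tool_rot: [3.138, 0.005, -0.35]
contact_force: [0.2, 0.1, -0.9]
grip_width: -0.002
gripper_force: 0.0
```

Request:
{"fn": "drive_tool", "kwargs": {"steps": [[0,0,0,0],[0,0,0,0]]}}

```text
time: 9.17
eef_pos: [586.2, 155.2, 87.7]
tool_rot: [-3.141, 0.0, -0.35]
contact_force: [0.7, 0.1, 0.7]
grip_width: -0.003
gripper_force: 0.0
```

Run:
```python
from dial import *
s=get_state();print(s["eef_pos"].round(1),s["contact_force"].round(1))
f=grab_frame("scene");print([np.round(2*np.pi-hand(f,186.5-k)[0],3) for k in(50.,51,52)])
w=grab_frame("wrist");print("pred wheel top corners",(proj(w,W([[-18,45,50],[-18,71,50],[18,71,50],[18,45,50],[0,58,68]]))).round().tolist(),proj(w,s["eef_pos"]).round())
save(w,"w5.png",(150,80,410,300),3)
```

```text
[586.2 155.2  87.7] [0.7 0.1 0.7]
[np.float64(2.605), np.float64(2.562), np.float64(2.518)]
pred wheel top corners [[299.0, 262.0], [261.0, 262.0], [260.0, 211.0], [300.0, 210.0], [280.0, 247.0]] [[279. 262.]]
```

View pics/w5.png

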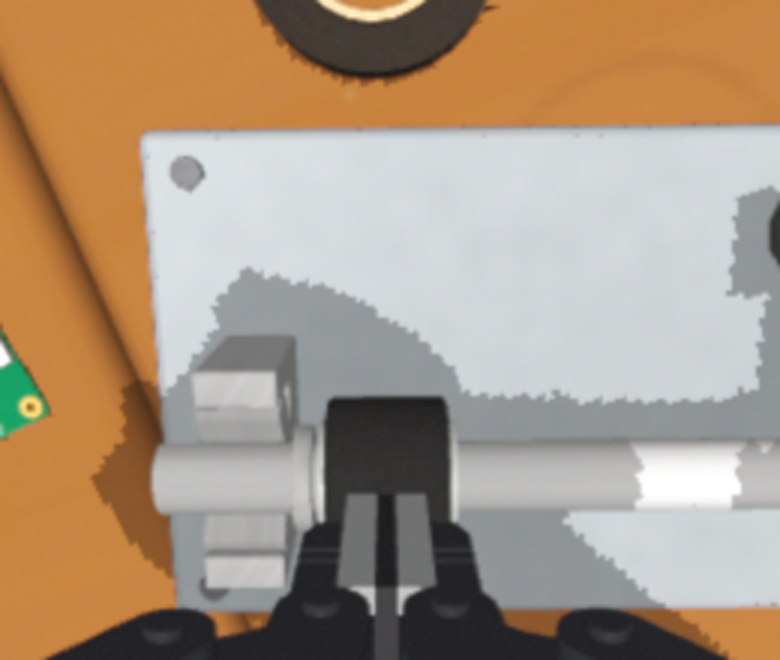

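The wheel matches the prediction within 1 to 2 mm (far edge row 212 against 210, cols 259-300). I'll start the stroke 7 mm towards the robot and come down gently.

Request:
{"fn": "drive_tool", "kwargs": {"steps": [[-0.4,0,0.5,0],[-0.4,0,0.5,0],[0,0,0.4,0],[0,0,0.2,0],[0,0,0.1,0],[0,0,0,0]]}}

```text
time: 9.77
eef_pos: [578.2, 157.7, 69.9]
tool_rot: [3.141, 0.0, -0.35]
contact_force: [0.5, -0.4, -0.3]
grip_width: 0.001
gripper_force: 0.0
```

Request:
{"fn": "drive_tool", "kwargs": {"steps": [[0,0,0.1,0],[0,0,0.1,0],[0,0,0,0]]}}

```text
time: 10.02
eef_pos: [578.5, 157.8, 68.2]
tool_rot: [-3.142, 0.0, -0.35]
contact_force: [-0.6, 0.7, 1.3]
grip_width: -0.002
gripper_force: 0.0
```

Request:
{"fn": "drive_tool", "kwargs": {"steps": [[0,0,0.05,0],[0,0,0,0],[0,0,0,0]]}}

```text
time: 10.27
eef_pos: [578.6, 157.8, 68.1]
tool_rot: [3.142, -0.0, -0.35]
contact_force: [-1.3, -0.0, 1.9]
grip_width: 0.002
gripper_force: 0.9
```

Request:
{"fn": "drive_tool", "kwargs": {"steps": [[0,0,0.05,0],[0,0,0,0],[0,0,0,0]]}}

```text
time: 10.52
eef_pos: [578.7, 157.9, 68.0]
tool_rot: [3.141, -0.0, -0.35]
contact_force: [-1.9, -0.3, 5.4]
grip_width: 0.001
gripper_force: 2.7
```

Request:
{"fn": "drive_tool", "kwargs": {"steps": [[0.2,0,0,0],[0.2,0,0,0],[0.2,0,0,0],[0.2,0,0,0],[0.2,0,0,0],[0.2,0,0,0],[0.2,0,0,0],[0,0,0,0],[0,0,0,0]]}}

```text
time: 11.27
eef_pos: [591.2, 154.4, 68.0]
tool_rot: [-3.141, 0.001, -0.35]
contact_force: [-2.5, -0.3, 6.0]
grip_width: -0.002
gripper_force: 2.8
```

```bash
cat > q.py <<'E'
from dial import *
s=get_state();print(s["eef_pos"].round(1),s["contact_force"].round(1))
f=grab_frame("scene");h=2*np.pi-hand(f,135.5)[0];tip=186.5-127+h/.314159-50;print(np.round(h,3),"ring top",tip.round(2),"phi",np.arccos(np.clip((tip-20)/3,-1,1)).round(2))
E
python3 q.py
```

```text
[591.2 154.4  68. ] [-2.5 -0.3  6. ]
3.11 ring top 19.4 phi 1.77
```

Right direction: phi went from 2.46 to 1.77. I'll lift, return and repeat.

Request:
{"fn": "drive_tool", "kwargs": {"steps": [[0,0,-0.3,0],[0,0,-0.3,0],[-0.5,0,0,0],[-0.5,0,0,0],[-0.4,0,0,0],[0,0,0,0],[0,0,0.2,0],[0,0,0.2,0],[0,0,0.1,0],[0,0,0.1,0],[0,0,0,0],[0,0,0,0]]}}

```text
time: 12.32
eef_pos: [578.6, 157.6, 68.0]
tool_rot: [3.141, 0.0, -0.351]
contact_force: [-1.9, -0.4, 4.7]
grip_width: -0.0
gripper_force: 2.5
```

Request:
{"fn": "drive_tool", "kwargs": {"steps": [[0.2,0,0,0],[0.2,0,0,0],[0.2,0,0,0],[0.2,0,0,0],[0.2,0,0,0],[0.2,0,0,0],[0.2,0,0,0],[0,0,0,0],[0,0,0,0]]}}

```text
time: 13.07
eef_pos: [591.2, 154.1, 68.0]
tool_rot: [-3.141, 0.001, -0.35]
contact_force: [-3.9, 1.5, 4.6]
grip_width: -0.001
gripper_force: 2.6
```

```bash
python3 q.py
```

```text
[591.2 154.1  68. ] [-3.9  1.5  4.6]
3.795 ring top 21.58 phi 1.02
```

Request:
{"fn": "drive_tool", "kwargs": {"steps": [[0,0,-0.3,0],[0,0,-0.3,0],[-0.5,0,0,0],[-0.5,0,0,0],[-0.4,0,0,0],[0,0,0,0],[0,0,0.2,0],[0,0,0.2,0],[0,0,0.1,0],[0,0,0.1,0],[0,0,0,0],[0,0,0,0]]}}

```text
time: 14.12
eef_pos: [578.6, 157.6, 68.0]
tool_rot: [3.141, 0.0, -0.351]
contact_force: [-2.6, 0.1, 4.8]
grip_width: -0.002
gripper_force: 2.5
```

Request:
{"fn": "drive_tool", "kwargs": {"steps": [[0.2,0,0,0],[0.2,0,0,0],[0.2,0,0,0],[0.2,0,0,0],[0.2,0,0,0],[0.2,0,0,0],[0.2,0,0,0],[0,0,0,0],[0,0,0,0]]}}

```text
time: 14.87
eef_pos: [591.3, 154.0, 68.0]
tool_rot: [-3.141, 0.001, -0.35]
contact_force: [-2.8, 0.1, 4.9]
grip_width: 0.002
gripper_force: 2.7
```

```bash
python3 q.py
```

```text
[591.3 154.   68. ] [-2.8  0.1  4.9]
4.283 ring top 23.13 phi 0.0
```

Request:
{"fn": "drive_tool", "kwargs": {"steps": [[0,0,-0.3,0],[0,0,-0.3,0],[-0.5,0,0,0],[-0.5,0,0,0],[-0.4,0,0,0],[0,0,0,0],[0,0,0.2,0],[0,0,0.2,0],[0,0,0.1,0],[0,0,0.1,0],[0,0,0,0],[0,0,0,0]]}}

```text
time: 15.92
eef_pos: [578.5, 157.7, 68.0]
tool_rot: [3.141, 0.0, -0.351]
contact_force: [-2.9, -1.2, 5.1]
grip_width: 0.002
gripper_force: 2.5
```

Request:
{"fn": "drive_tool", "kwargs": {"steps": [[0.2,0,0,0],[0.2,0,0,0],[0,0,0,0],[0,0,0,0]]}}

```text
time: 16.25
eef_pos: [581.7, 156.8, 68.0]
tool_rot: [3.141, 0.001, -0.35]
contact_force: [-2.6, -0.5, 5.6]
grip_width: -0.002
gripper_force: 2.9
```

```bash
python3 q.py
```

```text
[581.7 156.8  68. ] [-2.6 -0.5  5.6]
4.324 ring top 23.26 phi 0.0
```

Request:
{"fn": "drive_tool", "kwargs": {"steps": [[0.2,0,0,0],[0.2,0,0,0],[0,0,0,0],[0,0,0,0]]}}

```text
time: 16.63
eef_pos: [585.2, 155.5, 68.0]
tool_rot: [3.141, 0.002, -0.35]
contact_force: [-2.8, -0.4, 6.6]
grip_width: -0.0
gripper_force: 3.0
```

```bash
python3 q.py
```

```text
[585.2 155.5  68. ] [-2.8 -0.4  6.6]
4.334 ring top 23.3 phi 0.0
```

Request:
{"fn": "drive_tool", "kwargs": {"steps": [[0.2,0,0,0],[0.2,0,0,0],[0,0,0,0],[0,0,0,0]]}}

```text
time: 17.02
eef_pos: [589.1, 154.1, 68.0]
tool_rot: [3.141, 0.001, -0.35]
contact_force: [-2.9, -0.5, 5.5]
grip_width: -0.004
gripper_force: 2.9
```

```bash
python3 q.py
```

```text
[589.1 154.1  68. ] [-2.9 -0.5  5.5]
4.3 ring top 23.19 phi 0.0
```

The peak was passed about 5 mm back, so I'll roll back, lift clear and check.

Request:
{"fn": "drive_tool", "kwargs": {"steps": [[-0.2,0,0,0],[-0.2,0,0,0],[-0.1,0,0,0],[0,0,0,0],[0,0,0,0],[0,0,0,0]]}}

```text
time: 17.57
eef_pos: [586.6, 155.2, 68.0]
tool_rot: [-3.14, -0.003, -0.351]
contact_force: [3.0, -1.4, 4.5]
grip_width: 0.003
gripper_force: 2.0
```

```bash
python3 q.py
```

```text
[586.6 155.2  68. ] [ 3.  -1.4  4.5]
4.3 ring top 23.19 phi 0.0
```

Request:
{"fn": "drive_tool", "kwargs": {"steps": [[0,0,-0.3,0],[0,0,-0.6,0],[0,0,-1.5,0],[0,0,-2,0],[0,0,-2,0],[0,0,-1.5,0],[0,0,-0.5,0],[0,0,0,0],[0,0,0,0],[0,0,0,0],[0,0,0,0],[0,0,0,0]]}}

```text
time: 18.62
eef_pos: [584.1, 155.2, 149.9]
tool_rot: [3.14, 0.002, -0.35]
contact_force: [-0.1, 0.2, -0.1]
grip_width: -0.003
gripper_force: 0.0
```

```bash
python3 q.py
python3 - <<'E'
from dial import *
f=grab_frame("scene");w=grab_frame("wrist")
a=cv2.resize(f["img"][170:350,140:380],(400,300));b=cv2.resize(rect(f,135.5),(300,300));c=cv2.resize(w["img"],(400,300))
cv2.imwrite("pics/v6.png",cv2.vconcat([cv2.hconcat([a,b]),cv2.copyMakeBorder(c,0,0,0,300,0)])[:,:,::-1])
E
```

```text
[584.1 155.2 149.9] [-0.1  0.2 -0.1]
4.296 ring top 23.17 phi 0.0
```

View pics/v6.png

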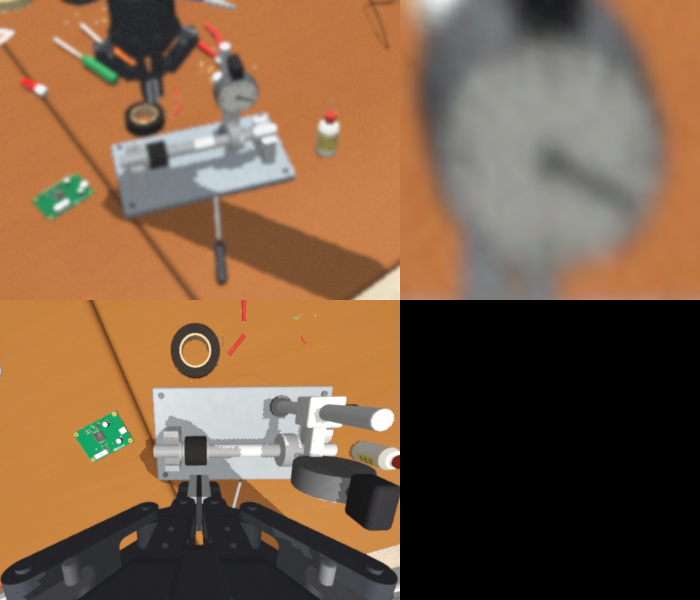

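The spindle is seated, the dial reads about 4.30 rad (peak 4.33) and the robot is clear. Bystanders are where they were, so I'll hand in.

```bash
python3 -c "
from cell import *
print(close_job())"
```

```text
the job is handed in; nothing more can be done
None
```

I handed the job in at about 19 s. The indicator is on the ring and the high spot is under the plunger within about 0.1 mm, going by the dial (4.30 rad against a peak of 4.33). The spindle is seated and the robot is clear, but no verdict came back. The dial hand turned anticlockwise as the plunger went in, not clockwise as the text says, so I read it that way.

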